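Unload the gel imaging dock and start a blank run

TASK

Lift the dock's clamp bar, then slide the gel carriers (blue grips; there may be two or three) out from under the keeper strip and lay them flat, side by side, in the shallow green tray. Slide the blank carrier (orange grip) into the dock's middle lane, empty by then, until it is fully home under the keeper strip, lower the clamp bar all the way down again, and only then push the yellow start plunger through its full stroke and let it spring back. Leave the jar, the bottle and the mug on the bench where they are.

Things in the scene. Friction and masses are not known exactly. Their poses are not given: they have to be found in the camera images.
- dock: White imaging dock fixed to the bench; deck from x = -85 to +110 and 285 wide (y), top 20 above the bench. Origin at bench level under the lanes' middle; x points along the lanes to the rear, away from the robot. Three lanes open towards -x, at y = -75, 0, +75, each 70 wide between blue ribs 8 high, 5 thick (x = -80 to 70). Gel carriers start in lanes, one each, within 8 mm of x = 0.
- keeper (a point): Middle of the fixed aluminium keeper strip that crosses all lanes from dock x = 40 to 76, underside 12 and top 18 above the deck; under it a rear stop at x = 70. A carrier fully home has its centre at dock x = 0 to 5 and its rear 25 to 30 mm under the strip: slide it at least 35 mm towards -x before lifting it, and set a carrier down that far forward before sliding it in.
- clamp_bar (a joint): Angle (rad) of the steel clamp bar: 0 down over the carriers, grows as it is lifted, stop at 1.75; lifted means above 1.3. Stiff hinge (0.5 N m): the 0.3 kg bar stays where it is left. Down, the bar (12 x 12) crosses all lanes at dock x = -44, 2 mm above the plates and 13 mm in front of the grip ridges, so carriers cannot slide out; side arms at dock y = +-130.
- clamp_hinge (a point): A point on the clamp bar's hinge axis, at dock (95, 0, 35 mm); the axis runs along dock y. The point's frame turns with the bar.
- clamp_handle (a point): Middle of the clamp bar's red round handle, a rod 14 in diameter, 110 long along dock y. Bar down: at dock (-70, 0, 95 mm), that is 165 mm towards -x from and 60 mm above the hinge axis, about which it turns (at 1.5 rad: dock x 143, 204 above the bench). 60 mm from the bar's middle, free for fingers on both sides; it may turn between the pads.
- tray: Shallow green open tray fixed to the bench, outside 200 (x) x 270 (y) x 14 high, walls and floor 4 thick; origin at the centre of its underside. Carriers fit side by side, lengthways along its x, 80 mm apart in y (y = -80, 0, 80).
- plunger_top (a point): Centre of the top of the yellow start plunger, a disc 38 in diameter, 62 above the bench when up, on a grey 60 x 60 x 36 block; it is pressed straight down.
- start_plunger (a joint): How far the start plunger is pressed (m): 0 up, 0.014 is its full stroke. Sprung: 4 N to start, 11 N fully down; it springs back.
- gel_1: A gel carrier with blue grip, white plate with green gel panes, in a dock lane at the start; may be absent: flat plate 130 (x) x 60 (y) x 8 with an upright grip ridge on top in the middle, 50 (x) x 14 (y) x 36 high, its top 44 above the underside; about 120 g. Origin at the centre of the underside. Pinch the ridge from above across its 14 mm.
- gel_2: A gel carrier with blue grip, white plate with green gel panes, in a dock lane at the start; may be absent: flat plate 130 (x) x 60 (y) x 8 with an upright grip ridge on top in the middle, 50 (x) x 14 (y) x 36 high, its top 44 above the underside; about 120 g. Origin at the centre of the underside. Pinch the ridge from above across its 14 mm.
- gel_3: A gel carrier with blue grip, white plate with green gel panes, in a dock lane at the start; may be absent: flat plate 130 (x) x 60 (y) x 8 with an upright grip ridge on top in the middle, 50 (x) x 14 (y) x 36 high, its top 44 above the underside; about 120 g. Origin at the centre of the underside. Pinch the ridge from above across its 14 mm.
- blank: The blank carrier with orange grip and grey plate, loose on the bench behind the tray: flat plate 130 (x) x 60 (y) x 8 with an upright grip ridge on top in the middle, 50 (x) x 14 (y) x 36 high, its top 44 above the underside; about 120 g. Origin at the centre of the underside. Pinch the ridge from above across its 14 mm.
- blank_home (a point): Where the blank belongs: on the deck of the dock's middle lane (dock 0, 0, 20 mm), axes as the dock. Home: the underside centre within about 15 mm of it along the lane and lying flat in the lane.
- jar: Amber jar with red lid, 64 in diameter x 85; leave alone.
- bottle: Lilac bottle with white cap, 60 in diameter x 130; leave alone.
- mug: White mug, 76 in diameter x 90; leave alone.
Not all that is in view belongs to the job. What is shaped like the gel_3 but pink is not meant.

How it is judged:
On the way, in this order (a step that is already met when the one before it is completed fails the run):
1. the clamp bar is lifted (above 1.3 rad) with all gel carriers still in their lanes (value of joint clamp_bar above 1.3 rad and x of gel_1 in the frame of dock between -0.025 and 0.02 m and z of gel_1 in the frame of dock between 0.012 and 0.03 m and x of gel_2 in the frame of dock between -0.025 and 0.02 m and z of gel_2 in the frame of dock between 0.012 and 0.03 m and x of gel_3 in the frame of dock between -0.025 and 0.02 m and z of gel_3 in the frame of dock between 0.012 and 0.03 m), for 0.2 s.
2. all gel carriers lie in the tray, the blank is home in the middle lane and the clamp bar is down (x of gel_1 in the frame of tray between -0.085 and 0.085 m and y of gel_1 in the frame of tray between -0.12 and 0.12 m and z of gel_1 in the frame of tray between 0 and 0.012 m and angle between each of gel_1, gel_2, gel_3's own z axis and vertical below 0.12 rad and x of gel_2 in the frame of tray between -0.085 and 0.085 m and y of gel_2 in the frame of tray between -0.12 and 0.12 m and z of gel_2 in the frame of tray between 0 and 0.012 m and x of gel_3 in the frame of tray between -0.085 and 0.085 m and y of gel_3 in the frame of tray between -0.12 and 0.12 m and z of gel_3 in the frame of tray between 0 and 0.012 m and x of blank in the frame of blank_home between -0.017 and 0.014 m and y of blank in the frame of blank_home between -0.012 and 0.012 m and z of blank in the frame of blank_home between -0.004 and 0.006 m and angle between the x axis of blank and the x axis of dock, either way round below 0.15 rad and value of joint clamp_bar below 0.08 rad), for 0.2 s.
3. the start plunger is pushed through its full stroke (beyond 12.5 of 14 mm) (value of joint start_plunger above 0.0125 m), for 0.05 s.
At the end, for the whole second after the job is handed in: Every gel carrier lies flat on the tray floor (centre inside the tray by 85 mm along and 120 mm across, tilt under 0.12 rad, not stacked); the blank lies in the middle lane within 15 mm of home, lengthways to 0.15 rad; the clamp bar is down (under 0.08 rad); the plunger is up again; all at rest (all of step 2 and value of joint start_plunger below 0.003 m and linear speed of each of gel_1, gel_2, gel_3, blank below 0.02 m/s); the robot touches nothing.
It fails at once if the jar, bottle or mug is moved by more than 40 mm (distance of any of jar, bottle, mug from where it was at the start of the episode above 0.04 m).
Of gel_1, gel_2, gel_3 only 2 to 3 are there at a start; the rules pass over those that are not, and their reading is None.
At some moment in a run one of blank may be knocked a few centimetres aside while the robot is not near it.
Once in a run the grip may slacken for a moment while it holds something.
It also fails if it takes over 210 s, if anything falls off the work surface, if the arm or the gripper's body presses on something with over 40 N, if the wrist force passes 120 N, or if a joint passes its speed limit or range.

ROBOT

A 6-joint arm with a two-finger parallel gripper is mounted at the origin on the work surface. World frame = base frame: x ahead of the robot, y to its left, z up, the work surface at z = 0. Lengths are in m, angles in rad, forces in N, time in s.
With the tool pointing down it reaches from about 0.35 to 0.875 m from the base axis. Payload 15.5 kg.
Tool frame: the origin (TCP) lies midway between the tips of the shut fingers; the grasp point (between the pads) lies manip.grasp_offset behind it (manip.grasp_offset is the distance from the TCP to the grasp point, in m); z points along the fingers, y is the direction in which the jaws open and shut (so a half turn about z gives the same grasp; the last joint's range is limited). The gripper opens to 85 mm and grips with 20 to 120 N. Pads are 22 mm wide; open, the fingers measure 114 mm over their backs; the gripper's body (76 mm by 85 mm) begins 54 mm behind the grasp point. The pads swing forward as they close: fully open they stand 13 mm farther back than shut.
Start: joints at [-1.306, 0.494, 1.345, -0, 1.302, -0.096], TCP at [0.221, -0.585, 0.231] pointing down, gripper open.
Joint ranges: [-2.91, 2.91], [-0.82, 2.16], [0.22, 2.67], [-1.22, 4.37], [0.12, 2.79], [-3.08, 3.08]. Speed limits (rad/s): [1.89, 1.89, 2.57, 3.01, 3.01, 3.01].

INTERFACE

Orientations are given as a rotation vector (axis times angle).
In Python, from plant import status, viewer, manip gives the robot as it stands.
- The arm moves only by the tool apply_moves, never from a script. Its argument "plan" is text: rows parted by semicolons, each of 7 numbers parted by spaces: the finger opening in m, from 0 to 0.0854, then the shift along the world's x, y, z in m, then the turn, a rotation vector about the world's x, y, z in degrees. A call has 1 to 10 rows; each row is the pose to reach, as a shift and turn from the pose commanded when the call began; what a row does not reach only later rows make up. A row lasts 1/8 s, in which the tool goes at most 62.5 mm and 10.7 degrees, less where a joint would pass 70% of its speed; a pose out of reach is approached as far as the arm can. A call with a gripper value outside its range is refused whole. The fingers move at their own pace and stop on an object; the grip force is fixed at half the most. Time passes only in rows, so rows that repeat a pose let the fingers close. It gives the time, the measured TCP pose, the force and the opening at its end, in the units of the state.
- status.sense(): the state, without advancing time (a new reading comes with each control period).
- viewer.capture(name): name is "side" or "top"; returns the picture (400x640x3 uint8, red, green, blue); there is no depth.
- viewer.calibration(name): a dict with "camera_matrix" (3x3 intrinsics, pixels), "R" (3x3) and "t" (3): a world point X has camera coordinates R X + t. Camera axes: x right, y down, z forward; pixel columns grow to the right and rows downward; lengths in m; the calibration is good to about 2 mm. A picture is of the moment at which its call begins. calibration takes no time and is no camera call.
- manip.sign_off(): hands the job in, once; it reports no verdict.
The state is a dict: "clock": time; "joints": joint angles; "dq": joint speeds; "joint_torque": joint torques, N m; "eef_pos": TCP position; "ee_rot": TCP orientation; "force": force on the tool from outside, world axes, zero at the start; "ft_torque": the same for the moment, N m; "width": finger opening in m.
Only numpy, scipy, OpenCV 4.12 (cv2) and the standard library are available. Lean on these libraries where they do the work, as an engineer would, in place of code of your own. Each camera call takes 0.05 s, during which the arm holds its last target. There are 200 camera calls.

## Working session

There is one attempt and no reset: what is moved stays moved. The work goes in short steps, Python scripts to look and compute and a tool call to move; the robot and the scene stay as the last step left them, time stands still between calls to the robot, and variables do not carry over. Pictures are saved under pics/ and viewed, about 12 in all and at most 16, crops included, and the job is handed in when it is done.

Besides the shell and the picture viewer there is one more tool, called after "Call:" by a JSON object that holds its "op" and its "data". apply_moves: Moves the arm, as the interface text tells. Its arguments: {"type":"object","properties":{"plan":{"type":"string"}},"required":["plan"]}

```bash
ls; mkdir -p pics; python3 - <<'E'
from plant import status, viewer, manip
import cv2
print(status.sense(), manip.grasp_offset)
for n in("top","side"):
    im=viewer.capture(n); cv2.imwrite(f"pics/{n}0.png",im[:,:,::-1]); c=viewer.calibration(n); print(n,c)
E
```

```text
pics
{'clock': 0.0, 'joints': array([-1.30547855e+00,  4.94217058e-01,  1.34614335e+00, -1.58627663e-05,
        1.30250561e+00, -9.54905890e-02]), 'dq': array([-1.01072415e-04,  1.07206282e-05, -8.76526825e-04,  6.33713420e-05,
       -1.36356696e-03, -8.24242263e-04]), 'joint_torque': array([-2.31970327e-03, -8.82165885e+01, -3.83862340e+01, -3.90646073e-04,
        1.02718634e-02,  1.33190210e-05]), 'eef_pos': array([ 0.22055043, -0.58439745,  0.23067506]), 'ee_rot': array([-3.08936043e+00, -5.63466294e-01,  1.93496746e-04]), 'force': array([ 0.09373481,  1.11220493, -0.45885311]), 'ft_torque': array([0.01292015, 0.01074102, 0.00185632]), 'width': 0.08512566928628794} 0.0187
top {'camera_matrix': array([[408.47660999,   0.        , 324.35085156],
       [  0.        , 408.47660999, 200.21156525],
       [  0.        ,   0.        ,   1.        ]]), 'R': array([[ 0.00101983, -0.99966741,  0.02576884],
       [-0.99110087, -0.00444049, -0.13303891],
       [ 0.13310909, -0.02540384, -0.99077576]]), 't': array([-0.10220185,  0.53380778,  0.94367994])}
side {'camera_matrix': array([[393.78002288,   0.        , 320.12710643],
       [  0.        , 393.78002288, 201.82219382],
       [  0.        ,   0.        ,   1.        ]]), 'R': array([[-0.9994658 , -0.02798932,  0.0168735 ],
       [-0.02882598,  0.51167265, -0.85869678],
       [ 0.01540063, -0.85872446, -0.51220614]]), 't': array([0.50533951, 0.14876167, 1.0248455 ])}
```

View pics/top0.png

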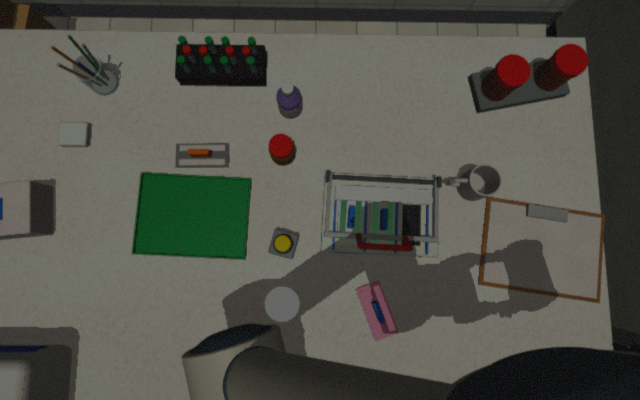

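View pics/side0.png

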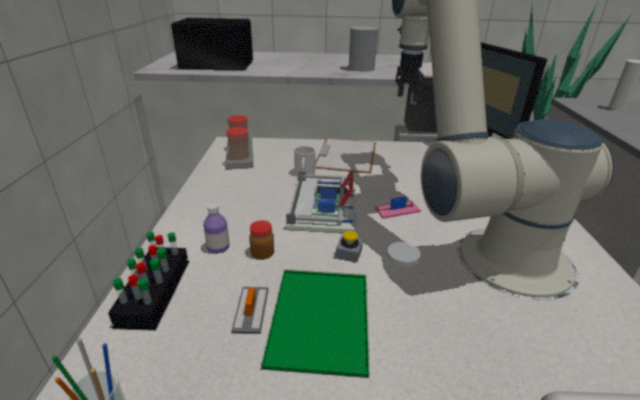

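The top view shows the dock around (380,215), with gel grips at about (352,215) and (384,218), and the handle in red at (385,242). The tray is at (193,215), the blank at (202,153) and the plunger at (283,243). The side view agrees, with the jar at (262,240), bottle at (216,230) and mug at (305,162).

```bash
cat > h.py <<'E'
import numpy as np, cv2
from plant import status, viewer, manip
def ray(n,u,v):
    c=viewer.calibration(n);R,t=c["R"],c["t"]
    return -R.T@t, R.T@np.linalg.inv(c["camera_matrix"])@[u,v,1]
def P(n,u,v,z):
    o,d=ray(n,u,v); return o+d*(z-o[2])/d[2]
def px(n,X):
    c=viewer.calibration(n); q=c["camera_matrix"]@(c["R"]@np.asarray(X)+c["t"]); return q[:2]/q[2]
def tri(pa,pb): # (name,u,v) twice
    (a,d),(b,e)=ray(*pa),ray(*pb)
    s=np.linalg.lstsq(np.c_[d,-e],b-a,rcond=None)[0]
    return (a+d*s[0]+b+e*s[1])/2, np.linalg.norm(a+d*s[0]-b-e*s[1])
HUE=dict(red=(170,8),orange=(9,18),yellow=(22,34),green=(50,75),blue=(100,125))
def blobs(im,col,amin=15,smin=110,vmin=50):
    h=cv2.cvtColor(im,cv2.COLOR_RGB2HSV); lo,hi=HUE[col]; H=h[...,0]
    m=((H>=lo)&(H<=hi)) if lo<hi else ((H>=lo)|(H<=hi))
    m=(m&(h[...,1]>smin)&(h[...,2]>vmin)).astype(np.uint8)
    cs,_=cv2.findContours(m,cv2.RETR_EXTERNAL,cv2.CHAIN_APPROX_NONE)
    return sorted([(cv2.contourArea(c),cv2.minAreaRect(c),c) for c in cs if cv2.contourArea(c)>amin],key=lambda x:-x[0])
def crop(im,name,x0,x1,y0,y1,s):
    cv2.imwrite(f"pics/{name}.png",cv2.resize(im[y0:y1,x0:x1],None,fx=s,fy=s,interpolation=cv2.INTER_CUBIC)[:,:,::-1])
E
python3 - <<'E'
from h import *
np.set_printoptions(precision=4,suppress=True)
t=cv2.imread("pics/top0.png")[:,:,::-1]
s=cv2.imread("pics/side0.png")[:,:,::-1]
a=crop(np.clip(t*1.6,0,255).astype(np.uint8),"dock0",310,450,160,265,5.7)
for n,im in(("top",t),("side",s)):
  for c in HUE:
    for A,r,_ in blobs(im,c)[:7]: print(n,c,A,np.round(r[0],1),np.round(r[1],1),round(r[2]),P(n,*r[0],.03))
E
```

```text
top red 831.0 [513.4  70.3] [33.1 32.6] 63 [ 0.8725 -0.5843  0.03  ]
top red 807.0 [571.5  59. ] [32.6 32.2] 63 [ 0.9052 -0.738   0.03  ]
top red 435.5 [280.5 145.5] [23. 23.] 90 [0.6701 0.0069 0.03  ]
top red 226.5 [385.  246.8] [54.1  5.8] 4 [ 0.4232 -0.2461  0.03  ]
top red 51.5 [229.3  49.8] [8.5 7.8] 45 [0.9177 0.14   0.03  ]
top red 50.5 [186.1  49.3] [8.5 8.5] 27 [0.9173 0.2481 0.03  ]
top red 49.0 [245.5  50.5] [9. 7.] 90 [0.9163 0.099  0.03  ]
top orange 284.5 [583.9 255.6] [41.4 87.9] 7 [ 0.4029 -0.7279  0.03  ]
top orange 247.5 [21.  16.3] [12.9 24.9] 8 [0.9996 0.6647 0.03  ]
top orange 210.5 [492.2 217.6] [34.4 67.2] 40 [ 0.4942 -0.5089  0.03  ]
top orange 131.5 [198. 153.] [ 8. 20.] 90 [0.6497 0.2071 0.03  ]
top orange 102.5 [489.8 281.1] [36.2 17.4] 43 [ 0.3426 -0.495   0.03  ]
top orange 18.5 [60.2 52.9] [23.   1.9] 35 [0.9032 0.5592 0.03  ]
top yellow 210.0 [282. 243.] [16. 16.] 90 [ 0.4319 -0.0003  0.03  ]
top green 8580.5 [191.6 215.7] [112.8  81.4] 3 [0.4963 0.2158 0.03  ]
top green 91.5 [374.6 217.9] [ 4.6 30. ] 3 [ 0.4925 -0.2222  0.03  ]
top green 90.0 [389.6 21
[... 1349 characters left out ...]
-0.0384  0.03  ]
side green 9269.5 [318.4 322.3] [106.5 100.8] 4 [0.5022 0.2618 0.03  ]
side green 156.5 [157.7 258.5] [11.8 24.5] 30 [0.8982 0.0791 0.03  ]
side green 150.0 [ 69.  377.9] [54.2  4.4] 53 [0.9269 0.4035 0.03  ]
side green 94.0 [142.8 284. ] [12.4  9.5] 82 [0.8972 0.1686 0.03  ]
side green 69.0 [117.4 283.2] [10.8  8.2] 72 [0.9544 0.1686 0.03  ]
side green 52.0 [138.8 252.2] [9.8 7. ] 72 [0.9538 0.0573 0.03  ]
side green 50.5 [130.5 263.5] [9. 7.] 90 [0.9552 0.1005 0.03  ]
side blue 318.0 [327.1 199.3] [17.5 24.6] 8 [ 0.491  -0.2279  0.03  ]
side blue 129.0 [398.4 202.6] [10.  16.3] 82 [ 0.2729 -0.2205  0.03  ]
side blue 111.5 [107.4 368.4] [49.4  3.6] 82 [0.8707 0.3828 0.03  ]
```

View pics/dock0.png

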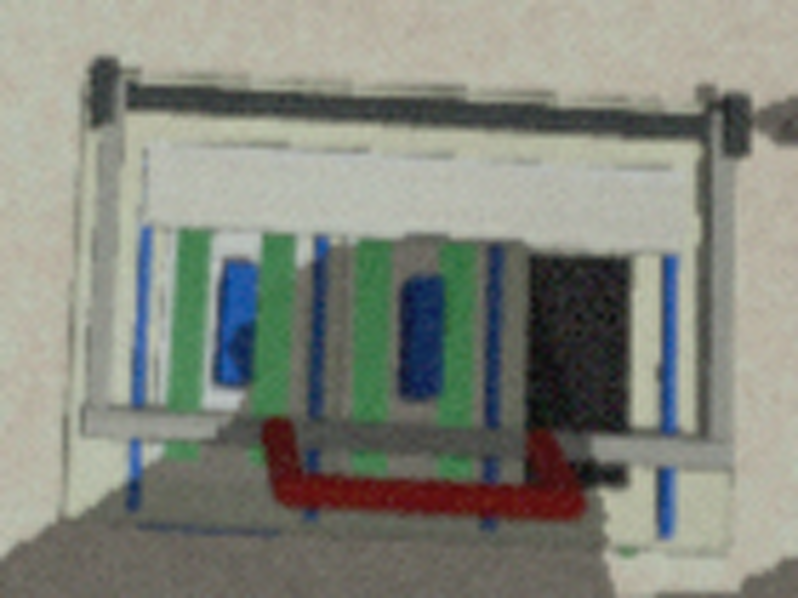

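```bash
python3 - <<'E'
from h import *
np.set_printoptions(precision=4,suppress=True)
t=cv2.imread("pics/top0.png")[:,:,::-1]; s=cv2.imread("pics/side0.png")[:,:,::-1]
C=lambda x,y:(310+x/5.7,160+y/5.7)
L=P("top",*C(283,490),.097);R=P("top",*C(583,503),.097)
yw=lambda a,b:np.degrees(np.arctan2(-(a-b)[0],(a-b)[1]))
print("handle",L,R,(L+R)/2,np.linalg.norm(L-R),yw(L,R))
L=P("top",*C(105,92),.035);R=P("top",*C(735,124),.035); print("hinge",(L+R)/2,np.linalg.norm(L-R),yw(L,R))
h=[b for b in blobs(t,"red") if abs(b[1][0][0]-385)<4][0]; hs=[b for b in blobs(s,"red") if abs(b[1][0][0]-346.5)<4][0]
# keeper corners front edge z=.038
L=P("top",*C(143,226),.038);R=P("top",*C(695,250),.038); print("keeper front",(L+R)/2,np.linalg.norm(L-R),yw(L,R))
for k,u,v in(("left",236,321),("mid",421,338)): print("gel",k,P("top",*C(u,v),.062))
for n,im in(("top",t),("side",s)):
  b=blobs(im,"green")[0]; q=cv2.boxPoints(b[1]); p=np.array([P(n,*x,.014) for x in q]); print("tray",n,p[:,:2].ravel(),p.mean(0),np.linalg.norm(p[1]-p[0]),np.linalg.norm(p[2]-p[1]))
  b=[b for b in blobs(im,"orange") if 120<b[0]<200 and b[1][0][0]<400 and b[1][0][1]>100][0]; q=cv2.boxPoints(b[1]); print("blank grip",n,P(n,*b[1][0],.044),q.ravel())
print("plunger",P("top",282.5,243,.062),tri(("top",282.5,243.),("side",350.,233.)))
crop(np.clip(t*1.6,0,255).astype(np.uint8),"tray0",120,310,80,270,3.1)
E
```

```text
handle [ 0.4237 -0.1778  0.097 ] [ 0.4188 -0.2954  0.097 ] [ 0.4213 -0.2366  0.097 ] 0.11770611882243188 -2.3706205368428526
hinge [ 0.5872 -0.2454  0.035 ] 0.26993401290595814 -2.610330850132624
keeper front [ 0.5308 -0.2434  0.038 ] 0.23397116397298706 -2.251747876802115
gel left [ 0.4931 -0.1632  0.062 ]
gel mid [ 0.4864 -0.239   0.062 ]
tray top [0.4078 0.3555 0.6054 0.3564 0.5908 0.0813 0.3926 0.0876] [0.4992 0.2202 0.014 ] 0.1976359697272581 0.2755213389283435
blank grip top [0.6462 0.2031 0.044 ] [188. 149. 208. 149. 208. 157. 188. 157.]
tray side [0.6026 0.3603 0.6272 0.0824 0.3714 0.0998 0.4102 0.3693] [0.5029 0.2279 0.014 ] 0.2790156532893687 0.25641199338743925
blank grip side [0.6471 0.2248 0.044 ] [245. 288. 254. 288. 254. 315. 245. 315.]
plunger [ 0.431  -0.0039  0.062 ] (array([ 0.4308, -0.004 ,  0.064 ]), np.float64(0.0001825870619010359))
```

View pics/tray0.png

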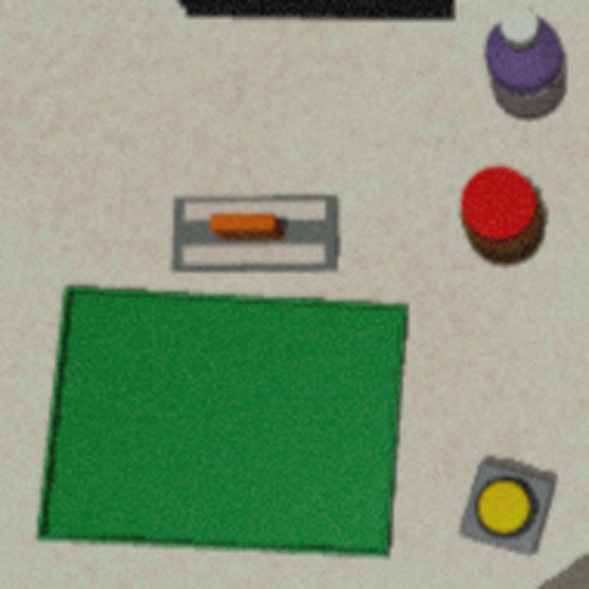

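The tray crop shows the blank lying crosswise (about 90° to the tray's x) behind the tray, and the plunger clear of everything. Dock pose is about (0.4915, -0.241) with yaw -2.4°, holding two gels in the left and middle lanes. Next I'll go above the handle.

Call:
{"op": "apply_moves", "data": {"plan": "0.04 0.201 0.3464 0 0 0 66.9;0.04 0.201 0.3464 0 0 0 66.9;0.04 0.201 0.3464 0 0 0 66.9;0.04 0.201 0.3464 0 0 0 66.9;0.04 0.201 0.3464 0 0 0 66.9;0.04 0.201 0.3464 0 0 0 66.9;0.04 0.201 0.3464 0 0 0 66.9;0.04 0.201 0.3464 0 0 0 66.9;0.04 0.201 0.3464 0 0 0 66.9;0.04 0.201 0.3464 0 0 0 66.9"}}

```text
clock: 1.35
eef_pos: [0.4212, -0.2392, 0.2312]
ee_rot: [-2.27, -2.172, 0.0]
force: [-0.6, -0.3, 0.9]
width: 0.04
```

Call:
{"op": "apply_moves", "data": {"plan": "0.04 0 0 -0.05 0 0 0;0.04 0 0 -0.1 0 0 0;0.04 0 0 -0.13 0 0 0;0.04 0 0 -0.155 0 0 0;0.04 0 0 -0.155 0 0 0;0.0 0 0 -0.155 0 0 0;0.0 0 0 -0.155 0 0 0;0.0 0 0 -0.155 0 0 0;0.0 0 0 -0.155 0 0 0"}}

```text
clock: 2.48
eef_pos: [0.4218, -0.2389, 0.0771]
ee_rot: [2.267, 2.173, -0.0]
force: [-4.6, -4.6, 2.8]
width: 0.0123
```

Call:
{"op": "apply_moves", "data": {"plan": "0 0.0108 -0.0005 0.024 0 0 0;0 0.0251 -0.001 0.0461 0 0 0;0 0.0425 -0.0018 0.0658 0 0 0;0 0.0626 -0.0026 0.0827 0 0 0;0 0.0851 -0.0036 0.0964 0 0 0;0 0.1093 -0.0046 0.1065 0 0 0;0 0.1348 -0.0057 0.113 0 0 0;0 0.161 -0.0068 0.1155 0 0 0;0 0.1872 -0.0079 0.1141 0 0 0;0 0.213 -0.0089 0.1088 0 0 0"}}

```text
clock: 3.72
eef_pos: [0.6357, -0.2479, 0.187]
ee_rot: [2.266, 2.172, 0.0]
force: [-5.1, -5.7, -1.3]
width: 0.0115
```

Call:
{"op": "apply_moves", "data": {"plan": "0 0 0 0 0 0 0;0.03 0 0 0 0 0 0;0.03 0 0 0 0 0 0;0.03 0 0 0.03 0 0 0;0.03 0 0 0.09 0 0 0"}}

```text
clock: 4.35
eef_pos: [0.6331, -0.2466, 0.2739]
ee_rot: [-2.265, -2.17, 0.003]
force: [1.0, -1.0, 0.4]
width: 0.0298
```

```bash
python3 - <<'E'
from h import *
im=viewer.capture("top"); crop(np.clip(im*1.6,0,255).astype(np.uint8),"dock1",300,460,140,270,4.6)
E
```

```text
(no output)
```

View pics/dock1.png

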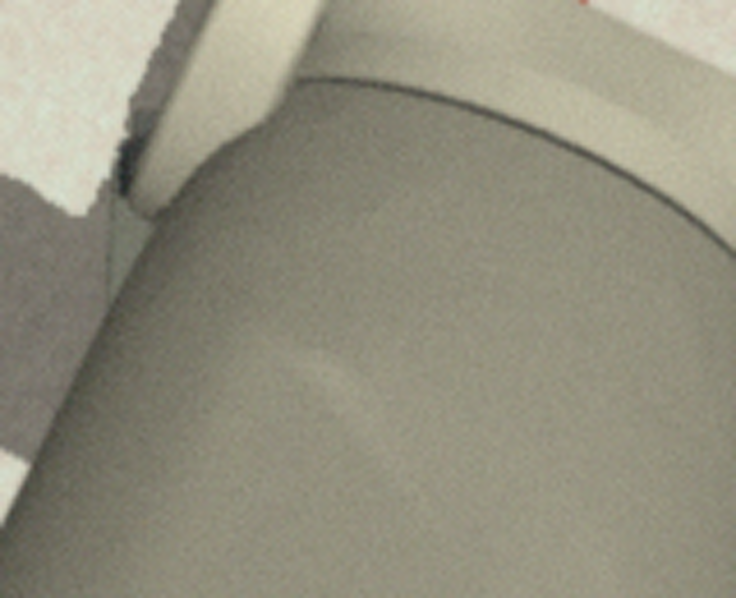

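The arm hides the dock, so I'll move aside and turn the tool for the carrier grasps.

Call:
{"op": "apply_moves", "data": {"plan": "0.04 0 0.05 0.03 0 0 0;0.04 -0.05 0.1 0.03 0 0 10;0.04 -0.1 0.15 0.03 0 0 20;0.04 -0.14 0.2 0.03 0 0 30;0.04 -0.18 0.25 0.03 0 0 40;0.04 -0.2 0.3 0.03 0 0 50;0.04 -0.2 0.35 0.03 0 0 60;0.04 -0.2 0.4 0.03 0 0 70;0.04 -0.2 0.4 0.03 0 0 80;0.04 -0.2 0.4 0.03 0 0 90"}}

```text
clock: 5.65
eef_pos: [0.434, 0.1534, 0.3051]
ee_rot: [0.055, 3.141, 0.0]
force: [0.5, 0.2, 0.1]
width: 0.0397
```

```bash
python3 - <<'E'
from h import *
np.set_printoptions(precision=4,suppress=True)
im=viewer.capture("top"); crop(np.clip(im*1.6,0,255).astype(np.uint8),"dock2",300,460,140,270,4.6)
s=status.sense();print(s["joints"],s["eef_pos"])
for A,r,_ in blobs(im,"blue",15,90,35)[:6]: print(A,np.round(r[0],1),r[1],r[2],P("top",*r[0],.064))
E
```

```text
[ 0.2091  0.1841  1.618   0.0001  1.3394 -1.3356] [0.4341 0.153  0.3051]
124.5 [383.5 218.5] (21.0, 7.0) 90.0 [ 0.4881 -0.2379  0.064 ]
112.0 [378.4 311.8] (22.823022842407227, 6.08613920211792) 69.44395446777344 [ 0.2767 -0.2225  0.064 ]
109.5 [351.  216.5] (21.0, 6.0) 90.0 [ 0.4925 -0.1621  0.064 ]
61.0 [427. 229.] (48.0, 2.0) 90.0 [ 0.4639 -0.3391  0.064 ]
57.5 [ 16. 349.] (6.0, 32.0) 90.0 [0.1995 0.5734 0.064 ]
54.5 [396. 228.] (48.0, 2.0) 90.0 [ 0.4661 -0.2666  0.064 ]
```

View pics/dock2.png

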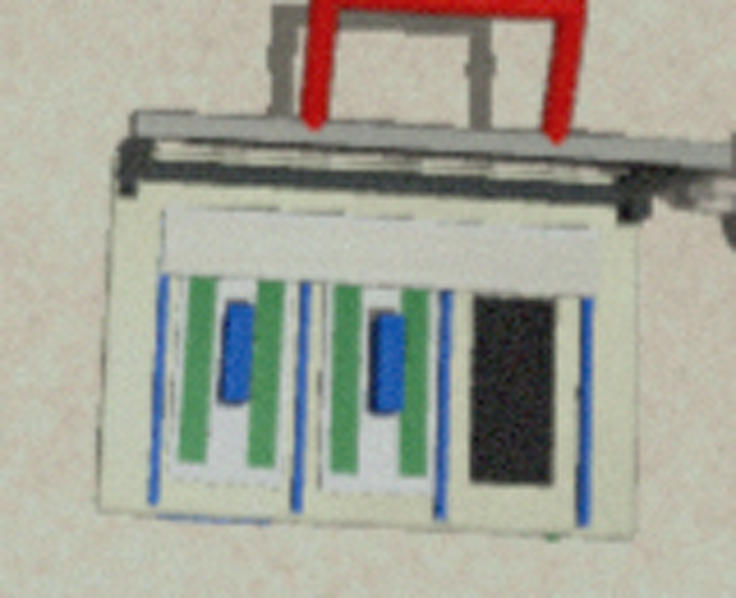

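The picture shows the bar fully lifted behind the dock. Gels are in the left lane (grip at 237,352 in the crop) and the middle lane (387,362). I'll take the left gel first.

Call:
{"op": "apply_moves", "data": {"plan": "0.04 0.01 -0.06 0 0 0 0;0.04 0.02 -0.12 0 0 0 0;0.04 0.03 -0.18 -0.03 0 0 0;0.04 0.04 -0.24 -0.06 0 0 0;0.04 0.0585 -0.29 -0.11 0 0 0;0.04 0.0585 -0.315 -0.16 0 0 0;0.04 0.0585 -0.315 -0.21 0 0 0;0.04 0.0585 -0.315 -0.25 0 0 0;0.04 0.0585 -0.315 -0.27 0 0 0;0.04 0.0585 -0.315 -0.27 0 0 0"}}

```text
clock: 6.95
eef_pos: [0.4922, -0.162, 0.0341]
ee_rot: [-0.071, -3.138, -0.002]
force: [-0.3, -0.6, 0.5]
width: 0.04
```

Call:
{"op": "apply_moves", "data": {"plan": "0.0 0 0 0 0 0 0;0.0 0 0 0 0 0 0;0 0 0 0 0 0 0;0 0 0 0 0 0 0"}}

```text
clock: 7.45
eef_pos: [0.4938, -0.1626, 0.0364]
ee_rot: [0.067, 3.139, -0.001]
force: [-1.5, -1.2, 10.2]
width: 0.013
```

Call:
{"op": "apply_moves", "data": {"plan": "0 -0.01 0.0004 0.001 0 0 0;0 -0.025 0.001 0.001 0 0 0;0 -0.04 0.0016 0.001 0 0 0;0 -0.053 0.0021 0.001 0 0 0;0 -0.053 0.0021 0.02 0 0 0;0 -0.053 0.0021 0.06 0 0 0;0 -0.053 0.0021 0.11 0 0 0"}}

```text
clock: 8.32
eef_pos: [0.4385, -0.1597, 0.1454]
ee_rot: [-0.067, -3.138, -0.002]
force: [1.0, -0.5, -1.7]
width: 0.0132
```

```bash
python3 - <<'E'
from h import *
im=viewer.capture("side"); crop(np.clip(im*1.3,0,255).astype(np.uint8),"s1",230,430,120,280,4)
s=status.sense();print(s["eef_pos"],s["width"],s["force"])
E
```

```text
[ 0.44080385 -0.16078506  0.15108274] 0.012955133809820944 [ 5.65470485 -0.77422103  7.30816916]
```

View pics/s1.png

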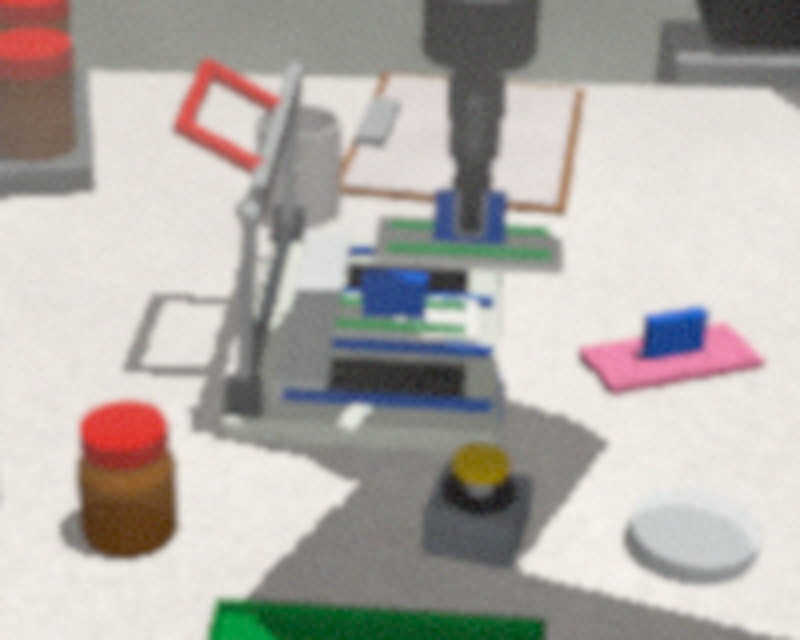

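The picture shows the gel held level above the dock, with the other gel still in the middle lane. I'll carry it to the tray.

Call:
{"op": "apply_moves", "data": {"plan": "0 0.0 0.03 0 0 0 0;0 0.01 0.08 0 0 0 0;0 0.02 0.135 0 0 0 0;0 0.03 0.19 0 0 0 0;0 0.04 0.245 0 0 0 0;0 0.05 0.3 0 0 0 0;0 0.06 0.355 0 0 0 0;0 0.0615 0.41 0 0 0 0;0 0.0615 0.4445 -0.02 0 0 0;0 0.0615 0.4445 -0.05 0 0 0"}}

```text
clock: 9.62
eef_pos: [0.5012, 0.2864, 0.0946]
ee_rot: [0.062, 3.14, 0.001]
force: [0.5, -1.5, -1.1]
width: 0.0125
```

Call:
{"op": "apply_moves", "data": {"plan": "0 0 0 -0.03 0 0 0;0 0 0 -0.055 0 0 0;0 0 0 -0.068 0 0 0;0 0 0 -0.073 0 0 0;0 0 0 -0.073 0 0 0"}}

```text
clock: 10.25
eef_pos: [0.5017, 0.2843, 0.0224]
ee_rot: [0.067, 3.141, 0.0]
force: [0.9, -0.1, -0.1]
width: 0.0133
```

Call:
{"op": "apply_moves", "data": {"plan": "0 0 0 -0.002 0 0 0;0.04 0 0 -0.002 0 0 0;0.04 0 0 -0.002 0 0 0;0.04 0 0 0.04 0 0 0;0.04 0 0 0.1 0 0 0;0.04 0 -0.05 0.15 0 0 0;0.04 0 -0.11 0.15 0 0 0;0.04 0 -0.17 0.15 0 0 0;0.04 0 -0.23 0.15 0 0 0;0.04 -0.01 -0.29 0.15 0 0 0"}}

```text
clock: 11.5
eef_pos: [0.4919, -0.0077, 0.1725]
ee_rot: [0.066, 3.14, -0.0]
force: [0.7, -0.5, 0.7]
width: 0.0401
```

```bash
python3 - <<'E'
from h import *
np.set_printoptions(precision=4,suppress=True)
im=viewer.capture("top"); crop(np.clip(im*1.6,0,255).astype(np.uint8),"top3",120,460,130,270,2.3)
s=status.sense();print(s["eef_pos"])
for A,r,_ in blobs(im,"blue",15,90,35)[:6]: print(A,np.round(r[0],1),r[1],r[2],P("top",*r[0],.064),P("top",*r[0],.048))
E
```

```text
[ 0.4904 -0.0133  0.1723]
125.5 [383.5 218.5] (21.0, 7.0) 90.0 [ 0.4881 -0.2379  0.064 ] [ 0.4895 -0.2406  0.048 ]
123.0 [162.3 212.8] (9.899495124816895, 21.213205337524414) 8.13010311126709 [0.4997 0.2729 0.064 ] [0.5013 0.2788 0.048 ]
113.0 [378.4 311.7] (22.840526580810547, 6.127945899963379) 68.19859313964844 [ 0.2768 -0.2224  0.064 ] [ 0.2746 -0.2249  0.048 ]
59.0 [427. 229.] (1.999999761581421, 47.99999237060547) 0.0 [ 0.4639 -0.3391  0.064 ] [ 0.465  -0.3435  0.048 ]
55.5 [396.  227.5] (2.0, 49.0) 0.0 [ 0.4672 -0.2667  0.064 ] [ 0.4683 -0.2699  0.048 ]
46.5 [365. 226.] (1.9184658527374268, 48.041587829589844) 2.2906100749969482 [ 0.4705 -0.1944  0.064 ] [ 0.4716 -0.1964  0.048 ]
```

View pics/top3.png

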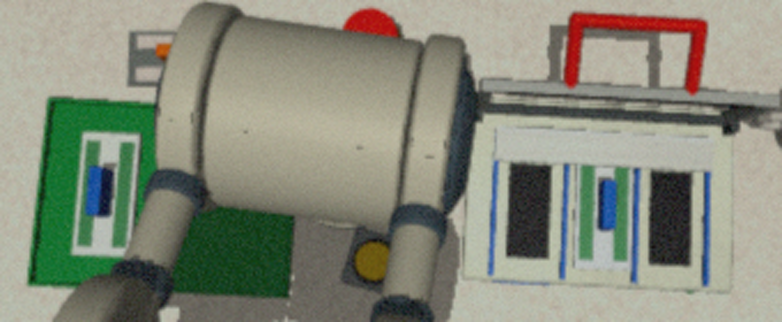

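The picture shows gel 1 lying flat in the tray at crop (98,192), and gel 2 in the middle lane. Next is gel 2.

Call:
{"op": "apply_moves", "data": {"plan": "0.04 -0.003 -0.05 0 0 0 0;0.04 -0.003 -0.11 0 0 0 0;0.04 -0.003 -0.17 -0.02 0 0 0;0.04 -0.003 -0.22 -0.05 0 0 0;0.04 -0.003 -0.2335 -0.08 0 0 0;0.04 -0.003 -0.2335 -0.08 0 0 0;0.04 -0.003 -0.2335 -0.08 0 0 0"}}

```text
clock: 12.42
eef_pos: [0.4889, -0.2385, 0.093]
ee_rot: [0.066, 3.141, -0.0]
force: [1.3, 0.8, 0.4]
width: 0.0404
```

Call:
{"op": "apply_moves", "data": {"plan": "0.04 0 -0.0005 -0.03 0 0 0;0.04 0 -0.0005 -0.05 0 0 0;0.04 0 -0.0005 -0.0565 0 0 0;0.04 0 -0.0005 -0.0565 0 0 0;0 0 -0.0005 -0.0565 0 0 0;0 0 -0.0005 -0.0565 0 0 0;0 0 -0.0005 -0.0565 0 0 0;0 0 -0.0005 -0.0565 0 0 0"}}

```text
clock: 13.42
eef_pos: [0.4891, -0.2398, 0.0366]
ee_rot: [0.067, 3.14, -0.001]
force: [-0.3, 2.5, 10.7]
width: 0.0133
```

Call:
{"op": "apply_moves", "data": {"plan": "0 -0.01 0.0004 0.001 0 0 0;0 -0.025 0.001 0.001 0 0 0;0 -0.04 0.0016 0.001 0 0 0;0 -0.053 0.0021 0.001 0 0 0;0 -0.053 0.0021 0.02 0 0 0;0 -0.053 0.0021 0.06 0 0 0;0 -0.053 0.0021 0.11 0 0 0;0 -0.053 0.0021 0.11 0 0 0"}}

```text
clock: 14.42
eef_pos: [0.4364, -0.2385, 0.1485]
ee_rot: [0.067, 3.136, -0.005]
force: [0.4, -0.9, -3.0]
width: 0.0131
```

Call:
{"op": "apply_moves", "data": {"plan": "0 0.0 0.04 0 0 0 0;0 0.01 0.09 0 0 0 0;0 0.02 0.145 0 0 0 0;0 0.03 0.2 0 0 0 0;0 0.04 0.255 0 0 0 0;0 0.05 0.31 0 0 0 0;0 0.0595 0.36 0 0 0 0;0 0.0595 0.3935 -0.02 0 0 0;0 0.0595 0.3935 -0.06 0 0 0;0 0.0595 0.3935 -0.09 0 0 0"}}

```text
clock: 15.68
eef_pos: [0.4937, 0.1559, 0.0533]
ee_rot: [-0.065, -3.139, 0.001]
force: [-0.2, 0.2, -1.4]
width: 0.0126
```

Call:
{"op": "apply_moves", "data": {"plan": "0 0 0 -0.02 0 0 0;0 0 0 -0.032 0 0 0;0 0 0 -0.036 0 0 0;0 0 0 -0.036 0 0 0"}}

```text
clock: 16.18
eef_pos: [0.4939, 0.1554, 0.0206]
ee_rot: [-0.066, -3.14, 0.001]
force: [-11.0, -3.4, 30.8]
width: 0.0129
```

Call:
{"op": "apply_moves", "data": {"plan": "0 0 0 0.002 0 0 0;0 0 0 0.002 0 0 0"}}

```text
clock: 16.42
eef_pos: [0.4953, 0.1558, 0.0217]
ee_rot: [0.067, 3.14, 0.0]
force: [-0.1, -0.9, -1.6]
width: 0.0129
```

```bash
python3 - <<'E'
from h import *
im=viewer.capture("side"); crop(np.clip(im*1.3,0,255).astype(np.uint8),"s2",220,390,240,385,4.6)
E
```

```text
(no output)
```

View pics/s2.png

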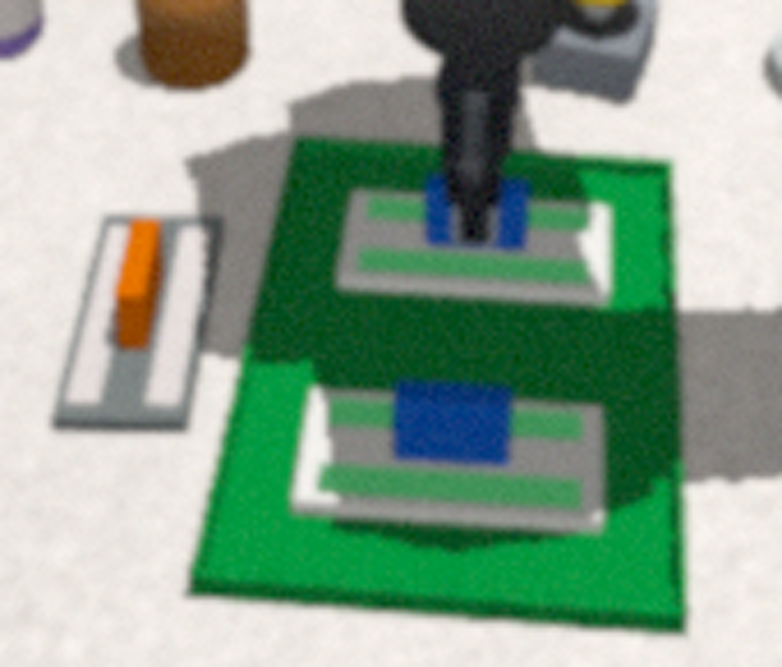

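The picture shows both gels flat in the tray and the blank to the left, unmoved. I'll release, retreat and measure the blank.

Call:
{"op": "apply_moves", "data": {"plan": "0.04 0 0 -0.001 0 0 0;0.04 0 0 -0.001 0 0 0;0.04 0 0 0.03 0 0 0;0.04 0 0 0.08 0 0 0;0.04 -0.02 -0.05 0.13 0 0 -10;0.04 -0.04 -0.11 0.16 0 0 -20;0.04 -0.05 -0.17 0.16 0 0 -30;0.04 -0.05 -0.23 0.16 0 0 -40;0.04 -0.05 -0.28 0.16 0 0 -50;0.04 -0.05 -0.28 0.16 0 0 -60"}}

```text
clock: 17.73
eef_pos: [0.4452, -0.1281, 0.1817]
ee_rot: [1.642, 2.677, -0.001]
force: [-0.1, 1.0, 0.2]
width: 0.04
```

```bash
python3 - <<'E'
from h import *
np.set_printoptions(precision=4,suppress=True)
im=viewer.capture("top"); crop(np.clip(im*1.6,0,255).astype(np.uint8),"top4",120,320,120,270,4)
s=status.sense();print(s["eef_pos"],s["ee_rot"],s["joints"])
for A,r,_ in blobs(im,"blue",15,90,35)[:6]: print(A,np.round(r[0],1),P("top",*r[0],.048))
for A,r,_ in blobs(im,"orange",60): print(A,np.round(r[0],1),r[1],r[2],P("top",*r[0],.044))
si=viewer.capture("side")
for A,r,_ in blobs(si,"orange",60): print(A,np.round(r[0],1),r[1],r[2],P("side",*r[0],.03))
E
```

```text
[ 0.445  -0.1262  0.1815] [ 1.6538  2.6708 -0.0001] [-0.4056  0.3331  1.7965 -0.0001  1.0118 -0.8675]
132.0 [162.6 212.7] [0.5015 0.2782 0.048 ]
109.0 [217. 216.] [0.4941 0.1514 0.048 ]
33.5 [ 16.  350.5] [0.1929 0.5841 0.048 ]
20.5 [  0.5 208.5] [0.5098 0.6509 0.048 ]
735.5 [542.6 249.2] (125.7267837524414, 87.87835693359375) 8.555557250976562 [ 0.4179 -0.6199  0.044 ]
244.0 [21.1 16.1] (12.115508079528809, 25.260135650634766) 10.784297943115234 [0.9916 0.6541 0.044 ]
134.5 [198.  152.5] (7.0, 20.0) 90.0 [0.6474 0.2031 0.044 ]
421.0 [261.5 245.5] (21.0, 25.0) 0.0 [0.6557 0.0148 0.03  ]
183.0 [249.5 301.5] (27.0, 9.0) 90.0 [0.6506 0.211  0.03  ]
111.0 [ 66.3 389.2] (30.35858726501465, 4.972527503967285) 47.121097564697266 [0.9194 0.4244 0.03  ]
```

View pics/top4.png

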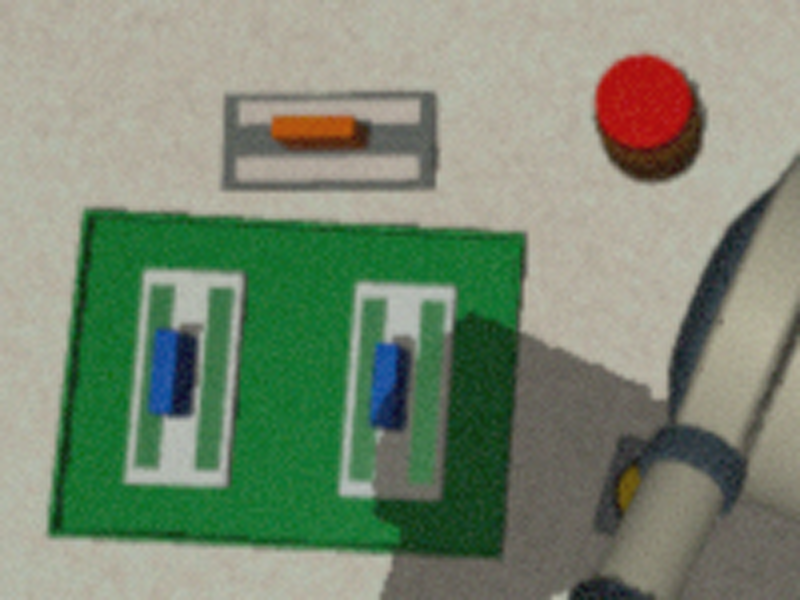

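The picture shows both gels flat in the tray and the blank lying crosswise at crop (330,141), with its long axis almost along world y.

```bash
python3 - <<'E'
from h import *
np.set_printoptions(precision=4,suppress=True)
c=np.array([P("top",120+x/4-.4,120+y/4-.4,.007) for x,y in((225,93),(437,92),(437,188),(222,189))])
print(c,c.mean(0),[np.linalg.norm(c[i]-c[i-1]) for i in range(4)])
for i,j in((0,1),(3,2)): print(np.degrees(np.arctan2(-(c[i]-c[j])[0],(c[i]-c[j])[1])))
o=np.array([P("top",120+x/4-.4,120+y/4-.4,.044) for x,y in((272,116),(356,116),(356,133),(272,136))]);print(o,o.mean(0))
E
```

```text
[[0.6811 0.2698 0.007 ]
 [0.6828 0.1382 0.007 ]
 [0.6214 0.1362 0.007 ]
 [0.6199 0.2686 0.007 ]] [0.6513 0.2032 0.007 ] [np.float64(0.061174629963078445), np.float64(0.13163397357732676), np.float64(0.06140901260696855), np.float64(0.1324399888480326)]
0.7523808707302344
0.6552544992110414
[[0.6568 0.2283 0.044 ]
 [0.6572 0.1782 0.044 ]
 [0.6467 0.1778 0.044 ]
 [0.6445 0.2278 0.044 ]] [0.6513 0.203  0.044 ]
```

Call:
{"op": "apply_moves", "data": {"plan": "0.04 0.015 0.05 0.01 0 0 -4;0.04 0.03 0.1 0.01 0 0 -8;0.04 0.05 0.15 0.01 0 0 -12;0.04 0.08 0.2 0 0 0 -18;0.04 0.12 0.25 0 0 0 -24;0.04 0.16 0.29 -0.02 0 0 -26.9;0.04 0.2 0.325 -0.06 0 0 -26.9;0.04 0.206 0.329 -0.08 0 0 -26.9;0.04 0.206 0.329 -0.1 0 0 -26.9;0.04 0.206 0.329 -0.1 0 0 -26.9"}}

```text
clock: 19.08
eef_pos: [0.6495, 0.2058, 0.0799]
ee_rot: [-2.201, -2.239, 0.005]
force: [0.0, -0.3, 0.1]
width: 0.0401
```

```bash
python3 - <<'E'
from h import *
np.set_printoptions(precision=4,suppress=True)
s=status.sense();print(s["eef_pos"],s["ee_rot"])
si=viewer.capture("side")
for A,r,_ in blobs(si,"orange",60): print(A,np.round(r[0],1),r[1],r[2],P("side",*r[0],.03))
E
```

```text
[0.6495 0.2058 0.0799] [-2.2012 -2.2388  0.0046]
199.5 [249.7 301.4] (9.699540138244629, 29.263019561767578) 9.462321281433105 [0.6503 0.2108 0.03  ]
109.5 [ 66.2 389.2] (30.370223999023438, 4.968894004821777) 46.73570251464844 [0.9195 0.4245 0.03  ]
```

Call:
{"op": "apply_moves", "data": {"plan": "0.04 0.001 -0.002 -0.03 0 0 0;0.04 0.001 -0.002 -0.055 0 0 0;0.04 0.001 -0.002 -0.063 0 0 0;0.04 0.001 -0.002 -0.063 0 0 0;0 0.001 -0.002 -0.063 0 0 0;0 0.001 -0.002 -0.063 0 0 0;0 0.001 -0.002 -0.063 0 0 0;0 0.001 -0.002 -0.063 0 0 0"}}

```text
clock: 20.12
eef_pos: [0.653, 0.2032, 0.02]
ee_rot: [2.207, 2.234, 0.003]
force: [-0.1, 0.1, 7.6]
width: 0.013
```

```bash
python3 - <<'E'
from h import *
im=viewer.capture("side"); crop(np.clip(im*1.3,0,255).astype(np.uint8),"s3",200,300,250,350,6)
E
```

View pics/s3.png

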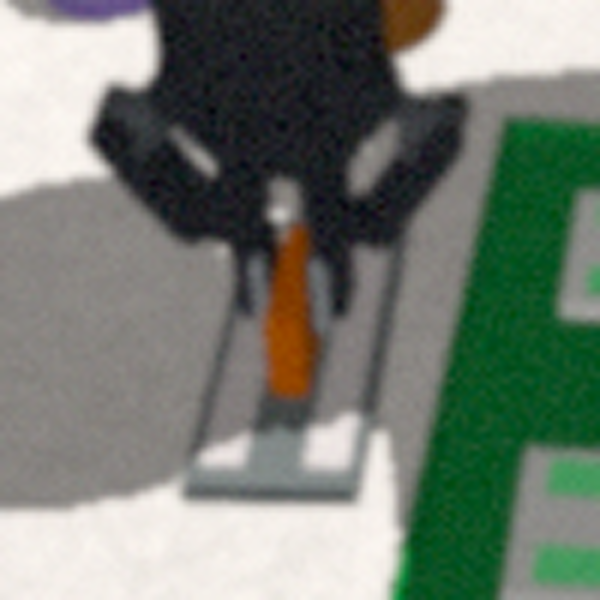

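The picture shows the blank's ridge centred between the pads. I'll lift it, turn it and carry it to the dock.

Call:
{"op": "apply_moves", "data": {"plan": "0 0 0 0.02 0 0 0;0 0 0 0.06 0 0 0;0 -0.01 0 0.11 0 0 5;0 -0.03 0 0.15 0 0 14;0 -0.06 -0.04 0.16 0 0 23;0 -0.09 -0.08 0.16 0 0 32;0 -0.12 -0.12 0.16 0 0 41;0 -0.15 -0.17 0.16 0 0 50;0 -0.18 -0.22 0.16 0 0 59;0 -0.2105 -0.27 0.16 0 0 68"}}

```text
clock: 21.42
eef_pos: [0.443, -0.0653, 0.18]
ee_rot: [0.589, 3.084, -0.0]
force: [-0.7, -0.8, -1.8]
width: 0.0132
```

Call:
{"op": "apply_moves", "data": {"plan": "0 0 -0.05 0 0 0 9;0 0 -0.1 0 0 0 18.9;0 0 -0.14 -0.02 0 0 18.9;0 0 -0.172 -0.05 0 0 18.9;0 0 -0.172 -0.08 0 0 18.9;0 0 -0.172 -0.1 0 0 18.9;0 0 -0.172 -0.1 0 0 18.9"}}

```text
clock: 22.3
eef_pos: [0.4435, -0.2358, 0.0787]
ee_rot: [-0.083, -3.139, -0.001]
force: [0.4, 0.4, -0.7]
width: 0.0128
```

```bash
python3 - <<'E'
from h import *
np.set_printoptions(precision=4,suppress=True)
s=status.sense();print(s["eef_pos"],s["ee_rot"],s["width"])
im=viewer.capture("side"); crop(np.clip(im*1.3,0,255).astype(np.uint8),"s4",270,400,140,250,6)
E
```

```text
[ 0.4435 -0.2358  0.0787] [-0.0834 -3.1395 -0.001 ] 0.012762096072757525
```

View pics/s4.png

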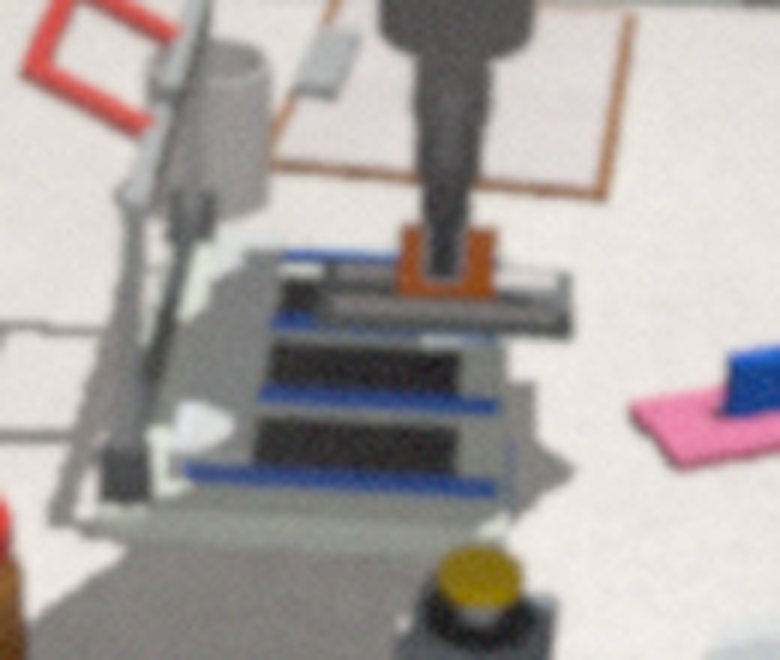

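The picture shows the blank held level over the middle lane, clear of the keeper. I'll lower it onto the deck.

Call:
{"op": "apply_moves", "data": {"plan": "0 0 -0.003 -0.015 0 0 0.5;0 0 -0.003 -0.028 0 0 0.5;0 0 -0.003 -0.034 0 0 0.5;0 0 -0.003 -0.037 0 0 0.5;0 0 -0.003 -0.037 0 0 0.5"}}

```text
clock: 22.98
eef_pos: [0.4438, -0.2389, 0.0415]
ee_rot: [-0.069, -3.141, -0.0]
force: [-0.1, 0.4, -1.9]
width: 0.0131
```

Call:
{"op": "apply_moves", "data": {"plan": "0 0 0 -0.001 0 0 0;0 0.01 -0.0004 -0.001 0 0 0;0 0.02 -0.0008 -0.001 0 0 0;0 0.03 -0.0013 -0.001 0 0 0;0 0.04 -0.0017 -0.001 0 0 0;0 0.04 -0.0017 -0.001 0 0 0"}}

```text
clock: 23.72
eef_pos: [0.4847, -0.2407, 0.0406]
ee_rot: [0.069, 3.14, -0.001]
force: [-0.0, 0.1, -0.7]
width: 0.0128
```

Call:
{"op": "apply_moves", "data": {"plan": "0 0.005 -0.0002 0 0 0 0;0 0.009 -0.0004 0 0 0 0;0 0.009 -0.0004 0 0 0 0"}}

```text
clock: 24.1
eef_pos: [0.4931, -0.2411, 0.0406]
ee_rot: [0.069, 3.141, -0.0]
force: [-0.2, 0.0, -2.0]
width: 0.0128
```

Call:
{"op": "apply_moves", "data": {"plan": "0.04 0 0 0 0 0 0;0.04 0 0 0 0 0 0;0.04 0 0 0.03 0 0 0;0.04 -0.01 0.02 0.08 0 0 0;0.04 -0.03 0.07 0.13 0 0 -10;0.04 -0.05 0.13 0.18 0 0 -20;0.04 -0.05 0.19 0.23 0 0 -30;0.04 -0.05 0.25 0.26 0 0 -40;0.04 -0.05 0.31 0.26 0 0 -50;0.04 -0.05 0.36 0.26 0 0 -60"}}

```text
clock: 25.35
eef_pos: [0.4444, 0.0628, 0.2932]
ee_rot: [1.553, 2.729, 0.001]
force: [1.1, -0.6, 0.5]
width: 0.0402
```

```bash
python3 - <<'E'
from h import *
np.set_printoptions(precision=4,suppress=True)
s=status.sense();print(s["eef_pos"],s["ee_rot"],s["joints"])
im=viewer.capture("top"); crop(np.clip(im*1.6,0,255).astype(np.uint8),"dock5",310,450,140,260,5)
for A,r,_ in blobs(im,"orange",60): print(A,np.round(r[0],1),r[1],r[2],P("top",*r[0],.064))
for A,r,_ in blobs(im,"red",60): print(A,np.round(r[0],1),r[1],r[2],P("top",*r[0],.2))
E
```

```text
[0.4444 0.0628 0.2932] [1.5529 2.7292 0.0013] [ 0.0073  0.1766  1.6625 -0.      1.3007 -0.5289]
717.0 [542.7 249.2] (125.77928924560547, 87.86959838867188) 8.555558204650879 [ 0.4176 -0.609   0.064 ]
251.0 [21.2 16.1] (11.917325019836426, 25.616106033325195) 10.619654655456543 [0.9793 0.6387 0.064 ]
113.0 [385.  217.5] (21.0, 6.0) 90.0 [ 0.4905 -0.2414  0.064 ]
829.5 [513.6  70.2] (33.09380340576172, 32.199378967285156) 63.43495178222656 [ 0.7913 -0.4965  0.2   ]
803.0 [571.  59.] (32.52690887451172, 31.11269760131836) 45.0 [ 0.8181 -0.6219  0.2   ]
588.5 [395.9 152.5] (60.82715606689453, 32.15607452392578) 3.2397000789642334 [ 0.6109 -0.2424  0.2   ]
430.0 [281.  145.5] (23.0, 24.0) 90.0 [ 0.6238 -0.0085  0.2   ]
```

View pics/dock5.png

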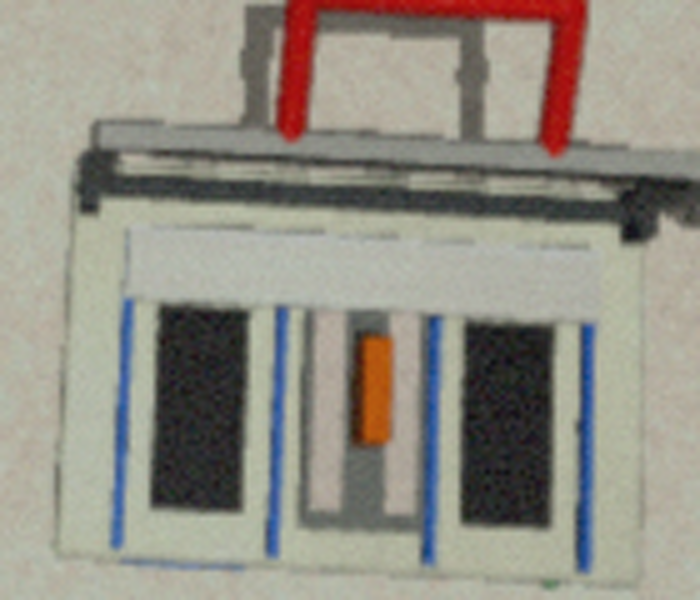

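The picture shows the blank in the middle lane, straight, with its rear under the keeper and its front edge at crop row 522. The handle is at about crop (437,8). Next I'll regrasp the handle.

```bash
python3 - <<'E'
from h import *
np.set_printoptions(precision=4,suppress=True)
im=cv2.imread("pics/dock5.png")
t=viewer.capture("top"); b=[b for b in blobs(t,"red",60) if abs(b[1][0][0]-396)<5][0]
q=b[2][:,0]; print(q.min(0),q.max(0)); top=q[q[:,1]<q[:,1].min()+9]; print([ (u,q[q[:,0]==u][:,1].min(), q[(q[:,0]==u)][:,1].max()) for u in range(375,420,6)])
print(P("top",397.4,140.8,.207))
s=viewer.capture("side")
for A,r,c in blobs(s,"red",60): print(A,np.round(r[0],1),c[:,0].min(0),c[:,0].max(0))
print(px("side",(.634,-.247,.204)),px("top",(.634,-.247,.204)))
E
```

```text
[365 136] [427 170]
[(375, np.int32(136), np.int32(141)), (381, np.int32(136), np.int32(142)), (387, np.int32(136), np.int32(142)), (393, np.int32(137), np.int32(142)), (399, np.int32(137), np.int32(143)), (405, np.int32(137), np.int32(143)), (411, np.int32(138), np.int32(143)), (417, np.int32(138), np.int32(143))]
[ 0.6336 -0.2446  0.207 ]
365.5 [237. 127.] [227 115] [247 139]
269.5 [260. 229.] [250 221] [270 237]
116.0 [286.5 148. ] [274 135] [298 161]
87.0 [141.1 267.7] [136 262] [146 273]
83.0 [132.5 280. ] [128 274] [137 286]
61.0 [152.5 250. ] [149 245] [156 255]
[279.4584 142.8456] [398.2784 141.0216]
```

Call:
{"op": "apply_moves", "data": {"plan": "0.04 0.03 -0.05 0 0 0 -9;0.04 0.06 -0.1 0 0 0 -18;0.04 0.09 -0.15 0 0 0 -27;0.04 0.12 -0.2 0 0 0 -33.1;0.04 0.15 -0.25 0 0 0 -33.1;0.04 0.19 -0.3 0 0 0 -33.1;0.04 0.1906 -0.31 0 0 0 -33.1;0.04 0.1906 -0.31 -0.01 0 0 -33.1;0.04 0.1906 -0.31 -0.02 0 0 -33.1;0.04 0.1906 -0.31 -0.02 0 0 -33.1"}}

```text
clock: 26.75
eef_pos: [0.6342, -0.2474, 0.2712]
ee_rot: [-2.259, -2.181, 0.001]
force: [0.3, 0.1, 0.1]
width: 0.0403
```

Call:
{"op": "apply_moves", "data": {"plan": "0.04 0 0 -0.03 0 0 0;0.04 0 0 -0.06 0 0 0;0.04 0 0 -0.083 0 0 0;0.04 0 0 -0.085 0 0 0;0.04 0 0 -0.085 0 0 0;0 0 0 -0.085 0 0 0;0 0 0 -0.085 0 0 0;0 0 0 -0.085 0 0 0;0 0 0 -0.085 0 0 0"}}

```text
clock: 27.88
eef_pos: [0.6358, -0.2488, 0.1885]
ee_rot: [2.26, 2.179, 0.002]
force: [0.0, 2.3, 6.8]
width: 0.0117
```

Call:
{"op": "apply_moves", "data": {"plan": "0 -0.0258 0.0011 0.0053 0 0 0;0 -0.0521 0.0022 0.0067 0 0 0;0 -0.0782 0.0033 0.0042 0 0 0;0 -0.1038 0.0044 -0.0023 0 0 0;0 -0.128 0.0054 -0.0124 0 0 0;0 -0.1505 0.0063 -0.0261 0 0 0;0 -0.1705 0.0072 -0.043 0 0 0;0 -0.188 0.0079 -0.0627 0 0 0;0 -0.2022 0.0085 -0.0848 0 0 0;0 -0.213 0.0089 -0.1085 0 0 0"}}

```text
clock: 29.12
eef_pos: [0.422, -0.2401, 0.0789]
ee_rot: [2.26, 2.179, 0.0]
force: [6.5, -1.7, 0.7]
width: 0.0119
```

Call:
{"op": "apply_moves", "data": {"plan": "0 -0.0005 0 -0.002 0 0 0;0 -0.0005 0 -0.004 0 0 0"}}

```text
clock: 29.38
eef_pos: [0.4214, -0.2401, 0.0758]
ee_rot: [2.261, 2.181, -0.001]
force: [-1.4, 2.6, 21.2]
width: 0.0119
```

Upward force of 21 N suggests the bar is on its stop. I'll release, retreat and check.

Call:
{"op": "apply_moves", "data": {"plan": "0 0 0 0.003 0 0 0;0.03 0 0 0.003 0 0 0;0.03 0 0 0.003 0 0 0;0.03 0 0 0.03 0 0 0;0.03 0 0 0.09 0 0 0;0.03 0 0.05 0.13 0 0 0;0 0 0.11 0.13 0 0 0;0 0.003 0.17 0.13 0 0 0;0 0.0096 0.23 0.13 0 0 0;0 0.0096 0.2361 0.13 0 0 0"}}

```text
clock: 30.62
eef_pos: [0.4309, -0.0004, 0.2048]
ee_rot: [-2.256, -2.186, -0.0]
force: [0.1, -0.2, 0.1]
width: 0.0004
```

```bash
python3 - <<'E'
from h import *
np.set_printoptions(precision=4,suppress=True)
s=status.sense();print(s["eef_pos"],s["ee_rot"],s["width"])
t=viewer.capture("top"); a=viewer.capture("side")
for n,i in(("top",t),("side",a)):
  for A,r,_ in blobs(i,"red",60)+blobs(i,"orange",60)+blobs(i,"blue",30): print(n,A,np.round(r[0],1),np.round(r[1],1))
A=cv2.resize(t[150:270,310:450],None,fx=2.8,fy=2.8);B=cv2.resize(a[140:260,265:405],None,fx=2.8,fy=2.8)
cv2.imwrite("pics/both6.png",np.clip(np.hstack([A,B])*1.5,0,255)[:,:,::-1])
E
```

```text
[ 0.4309 -0.0004  0.2048] [-2.2559 -2.1858 -0.0003] 0.0003509843178886919
top 819.0 [513.   70.5] [33.2 31.8]
top 805.5 [571.  59.] [32.5 31.1]
top 435.5 [280.5 146. ] [24. 23.]
top 291.0 [384.8 243. ] [55.4 14.6]
top 725.5 [542.8 249.2] [126.1  87.8]
top 246.0 [20.9 16.2] [12.4 25.5]
top 111.5 [385.  217.5] [21.  6.]
top 101.0 [378.6 312.2] [21.5  6.1]
top 96.5 [160.5 212.5] [ 5.7 21.2]
side 366.0 [237. 127.] [24. 20.]
side 267.5 [260. 229.] [16. 20.]
side 89.0 [141.2 267.7] [11.1  9.9]
side 84.0 [132.5 280. ] [12.  9.]
side 65.5 [346.2 194.6] [ 4.5 22.4]
side 62.0 [152.5 250. ] [10.  7.]
side 424.0 [261.7 245.9] [24.4 22.2]
side 155.0 [327.5 192.5] [11. 17.]
side 109.5 [ 66.2 389.2] [30.4  5. ]
side 354.5 [318. 331.] [16. 24.]
side 266.5 [323.5 286. ] [14. 21.]
side 115.5 [398.  202.8] [ 9.7 15.5]
side 112.5 [107.3 368.5] [49.4  3.7][ WARN:0@2.332] global loadsave.cpp:1063 imwrite_ Unsupported depth image for selected encoder is fallbacked to CV_8U.
```

View pics/both6.png

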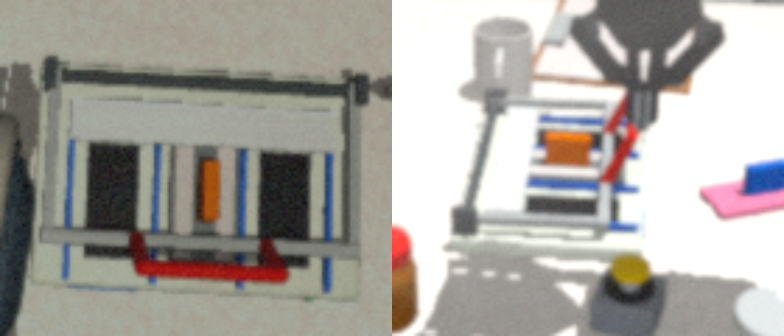

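Both views show the bar down across the front of the blank, with the handle at crop (212,270). The plunger is clear, so I'll compare the handle rows with the start picture before pressing.

```bash
python3 - <<'E'
from h import *
t=viewer.capture("top"); t0=cv2.imread("pics/top0.png")[:,:,::-1]
for i in(t0,t):
  b=[b for b in blobs(i,"red",60,100,35) if abs(b[1][0][0]-385)<5][0]; q=b[2][:,0]
  print([int(q[q[:,0]==u][:,1].max()) for u in range(362,410,5)],[int(q[q[:,0]==u][:,1].min()) for u in range(370,402,5)])
E
```

```text
[248, 248, 248, 249, 249, 249, 249, 250, 250, 250] [244, 244, 244, 244, 245, 245, 245]
[248, 248, 248, 248, 249, 249, 249, 249, 250, 250] [243, 243, 243, 244, 244, 244, 245]
```

Call:
{"op": "apply_moves", "data": {"plan": "0 0 -0.0036 -0.05 0 0 0;0 0 -0.0036 -0.1 0 0 0;0 0 -0.0036 -0.13 0 0 0;0 0 -0.0036 -0.138 0 0 0;0 0 -0.0036 -0.138 0 0 0"}}

```text
clock: 31.4
eef_pos: [0.4313, -0.008, 0.0669]
ee_rot: [-2.262, -2.179, 0.0]
force: [0.1, 0.4, 1.0]
width: 0.0003
```

Call:
{"op": "apply_moves", "data": {"plan": "0 0 0.003 -0.008 0 0 0;0 0 0.003 -0.014 0 0 0;0 0 0.003 -0.019 0 0 0;0 0 0.003 -0.019 0 0 0"}}

```text
clock: 31.9
eef_pos: [0.4323, -0.0044, 0.0482]
ee_rot: [2.259, 2.18, 0.002]
force: [0.4, -3.2, 11.0]
width: 0.0004
```

Call:
{"op": "apply_moves", "data": {"plan": "0 0 0 -0.002 0 0 0;0 0 0 -0.003 0 0 0;0 0 0 -0.003 0 0 0"}}

```text
clock: 32.28
eef_pos: [0.4325, -0.0044, 0.0473]
ee_rot: [2.258, 2.179, 0.004]
force: [-10.4, -2.7, 80.2]
width: -0.0
```

Force rose sharply to 80 N, so the plunger reached its hard stop. I'll retract.

Call:
{"op": "apply_moves", "data": {"plan": "0 0 0 0.01 0 0 0;0 0 0 0.04 0 0 0;0 0 0 0.09 0 0 0;0 -0.02 0 0.14 0 0 0;0 -0.04 0 0.17 0 0 0;0 -0.04 0 0.17 0 0 0;0 -0.04 0 0.17 0 0 0"}}

```text
clock: 33.15
eef_pos: [0.3914, -0.0042, 0.2144]
ee_rot: [2.261, 2.181, 0.001]
force: [1.0, -0.3, 0.5]
width: -0.0
```

```bash
python3 - <<'E'
from h import *
np.set_printoptions(precision=4,suppress=True)
s=status.sense();print(s["eef_pos"],s["force"])
t=viewer.capture("top"); a=viewer.capture("side")
for n,i in(("top",t),("side",a)):
  for A,r,_ in blobs(i,"orange",60)+blobs(i,"blue",30)+blobs(i,"yellow",30): print(n,A,np.round(r[0],1),np.round(r[1],1))
cv2.imwrite("pics/fin.png",np.clip(a*1.2,0,255).astype(np.uint8)[:,:,::-1])
E
```

```text
[ 0.3914 -0.0042  0.2144] [ 1.0082 -0.2655  0.5422]
top 717.5 [542.7 249.2] [126.3  87.8]
top 233.5 [21.5 16.2] [12.  25.2]
top 115.5 [385.  217.5] [21.  6.]
top 99.5 [160.5 212.5] [ 5.9 21.2]
top 99.0 [378.4 312. ] [21.2  5.7]
side 422.0 [261.7 245.9] [24.4 22.2]
side 154.0 [327.5 192.5] [11. 17.]
side 110.0 [ 66.3 389.2] [30.4  5. ]
side 353.5 [318. 331.] [16. 24.]
side 264.5 [323.5 286. ] [14. 21.]
side 116.5 [398.  202.7] [ 9.9 15.3]
side 111.5 [107.4 368.4] [49.4  3.6]
side 92.5 [349.5 235.5] [ 9. 13.]
```

View pics/fin.png

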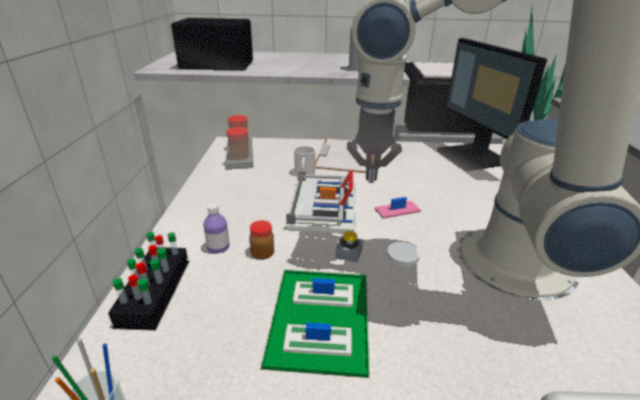

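The final picture shows both gels flat in the tray at (323,290) and (318,335), the blank and bar in place, and the plunger up at (350,236), where it started. The bottle, jar and mug have not moved, and the arm is clear of everything.

```bash
python3 -c "
from plant import manip; print(manip.sign_off())"
```

```text
the job is handed in; nothing more can be done
None
```

The job is done and handed in at about 33 s on the robot's clock; sign-off gives no verdict.

I lifted the clamp bar and found two gel carriers, in the left and middle lanes. Both were slid out and laid in the tray. The blank went into the middle lane under the keeper, the bar came down, and then I pressed the plunger and let it spring back.

**Last checks:**
- **Gel carriers:** both lie flat and side by side in the tray.
- **Blank:** it is straight in its lane, at about dock x = 0.
- **Clamp bar:** its handle is within 1 pixel of where it started, so it is down.
- **Plunger:** it took 11 N at the expected full stroke, then hit its stop at a peak of 80 N on the wrist (the limit is 120 N). It is up again, at its starting position in the image.
- **Jar, bottle and mug:** I saw no sign that they moved. The mug was only checked by eye.
- **Arm:** it is clear of everything.

The second gel carrier pressed on the tray floor with about 31 N as it was set down; I eased off before letting go. No check failed or disagreed with another.

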